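# Set a slicing guide's gauge plate, taking up the play

## Robot

A 7-joint arm with a two-finger parallel gripper is mounted at the origin on the work surface; the furniture and walls round the work are solid. World frame = base frame: x ahead of the robot, y to its left, z up, the work surface at z = 0. Lengths are in m, angles in rad, forces in N, time in s.
With the tool pointing down it reaches from about 0.425 to 0.95 m from the base axis. Payload 4.7 kg.
Tool frame: the origin (TCP) lies on the centre line of the jaws, within the pads' length; the fingertips stand robot.nose_length ahead of it and the grasp point (between the pads) lies 8 mm behind it (robot.nose_length is the distance from the TCP to the fingertips, in m); z points along the fingers, y is the line along which they close (so a half turn about z gives the same grasp; the last joint's range is limited). The gripper opens to 85 mm and grips with 20 to 120 N. Pads are 22 mm wide; open, the fingers measure 114 mm over their backs; the gripper's body (76 mm by 85 mm) begins 54 mm behind the grasp point. The pads swing forward as they close: fully open they stand 13 mm farther back than shut.
Start: joints at [-1.165, 0.469, -0.049, 1.532, 0.024, 1.141, -0.082], TCP at [0.284, 0.612, 0.242] pointing down, gripper open.
Joint ranges: [-2.59, 2.59], [-0.33, 1.99], [-1.39, 1.29], [0.1, 2.45], [-1.04, 4.18], [0.21, 1.99], [-2.66, 2.66]. Speed limits (rad/s): [2.57, 2.57, 3.14, 3.14, 3.14, 3.14, 3.14].

## Interface

Orientations are given as [roll, pitch, yaw] about the fixed x, y, z axes, in that order (R = Rz(yaw) Ry(pitch) Rx(roll)).
In Python, from plant import robot gives the robot as it stands. Calls block until the motion is done:
- robot.goto(position, orientation): joint-space move of the TCP to a pose.
- robot.move_straight(position, vel=0.15, attitude=None, contact_N=None): straight line of the TCP; attitude=None keeps the orientation; vel is the mean speed in m/s. With contact_N (N) it stops when the force on the tool has changed by that much, and returns True; else False.
- robot.move_joints(angles): joint-space move.
- robot.grip(opening, strength=None): opening from 0.0 (shut) to 1.0 (fully open); strength is the grip in N (None keeps the last); returns when the fingers have stopped.
- robot.sleep(seconds).
- robot.inverse_kinematics(position, orientation): joint angles nearest the present ones, or None.
- robot.sense(): the state.
- robot.grab_frame(name): name is "side" or "top" or "wrist"; returns a dict with "image" (420x560x3 uint8, red, green, blue), "range_z" (420x560 float32, m along the optical axis (not along the pixel's ray), 0 where there is no reading), "fx", "fy", "cx", "cy" (pixels), "dist_coeffs" ([k1, k2, p1, p2, k3] as OpenCV has them; the pictures are not rectified), "R" (3x3) and "t" (3): a world point X has camera coordinates R X + t. Camera axes: x right, y down, z forward; pixel columns grow to the right and rows downward; lengths in m; the calibration is good to about 2 mm. A picture is of the moment at which its call begins.
A pose or a line that the arm cannot do raises robot.IKError and nothing moves.
- robot.close_job(): hands the job in; it is judged then, once.
The state is a dict: "t": time; "joint_pos": joint angles; "joint_velocities": joint speeds; "effort": joint torques, N m; "tcp_pos": TCP position; "tcp_rot": TCP orientation; "wrist_force": force on the tool from outside, world axes, zero at the start; "torque": the same for the moment, N m; "opening": opening from 0.0 (shut) to 1.0 (fully open); "gripper_force": force on a finger pad.
Only numpy, scipy, OpenCV 4.12 (cv2) and the standard library are available. Lean on these libraries where they do the work, as an engineer would, in place of code of your own. Each camera call takes 0.05 s, during which the arm holds its last target. There are 200 camera calls.

## Task

Set the bread-slicing guide on the table to the thickness marked by its black rider: pinch the two spring buttons of the grip together to free its catch, and draw the gauge plate away from the knife slot until its steel pointer stands a good 15 mm beyond the rider. The grip has play in its drawbar, so then push the grip back toward the knife slot and finish from that side, with the pointer level with the rider and the grip left pressed up against the plate's rubber buffer so that bread cannot push the plate back. Let go of the grip, and leave the rider and the things standing around where they are.

Things in the scene. Friction and masses are not known exactly. Their poses are not given: they have to be found in the camera images.
- guide: bread-slicing guide, fixed: wooden base 190 mm (x) by 355 mm (y -140 to +215), 18 mm high. Origin on the table under the closed plate's middle. +y is the way the plate opens, away from the knife slot (between wooden posts 115 mm high at x +-85, y -22 mm); the scale and rider are on its -x side, nearer the robot. All but plate, grip and posts is under 53 mm high. Yaw +-0.4 rad
- grip_mid (a point): middle of the grip, 78 mm above the table; axes as the guide's. Upright black block, 42 mm (x) by 40 mm (y), top at 104 mm, with a grey sprung button 24 mm wide, 62 to 98 mm high, on its -x and +x faces: 56 mm over the buttons, 42 pinched. Pinch from above along the guide's x. At the closed start it is 45 mm to +y of the plate's middle
- catch (a point): the catch: a point on the base midway between its two steel keepers, 40 mm above the table. A steel tooth under each button (35 mm from the grip's middle, 35 to 45 mm high) hooks behind a keeper and holds the grip only at the closed end; pinching draws the teeth in. Keep fingertips over 55 mm high
- button_near (a joint): press of the button on the guide's -x face, m: 0 out, 0.007 fully in; spring, about 1.7 N at first, 5.5 N fully in. The catch is free when both are in by more than 4.5 mm
- button_far (a joint): the same for the button on the +x face
- plate (a joint): travel of the gauge plate toward guide +y, m: 0 closed (at the start) to 0.11. White plastic plate 130 mm wide, 8 mm thick, top 96 mm above the table; stiff slide, about 3.5 N of friction, stays where it is left
- grip (a joint): play of the grip on the plate, m: 0 (at the start) when it bears on the rubber buffer on the plate's back and can push the plate closed; 0.014 when it bears on the steel end flange of the drawbar and can draw the plate open. In between it slides freely (0.8 N) and the plate stays still
- pointer_tip (a point): top end of the thin upright steel pointer blade (2 mm) at the plate's -x end, 41 mm above the table, on the plate's middle plane; moves with the plate. Axes as the guide's
- rider_tip (a point): top end of the thin upright blade (2 mm) of the black rider (16 mm block) on the guide's -x edge, 41 mm high; axes as the guide's. It stands 35 to 75 mm to guide +y of the closed pointer, and slides if knocked. The pointer passes it without touching; they are level when at the same guide y
- salt_shaker: loose bystander beyond the guide, 44 mm across, 90 high, origin under its centre
- pepper_jar: loose bystander jar beyond the guide, 45 mm across, 100 high, origin under its centre
- tea_glass_b: loose bystander glass beyond the guide, 60 mm across, 84 high, origin under its centre
- honey_jar: loose bystander jar beyond the guide, 46 mm across, 68 high, origin under its centre

How it is judged:
By the outcome, as a careful person would: the job done as asked, in the order asked, and still so for the second after the job is handed in, with the robot touching nothing.
It also fails if it takes over 35 s, if anything falls off the work surface, if the arm or the gripper's body presses on something with over 40 N, if the wrist force passes 120 N, or if a joint passes its speed limit or range.

## Working session

There is one attempt and no reset: what is moved stays moved. The work goes in short steps, each a Python script; the robot and the scene stay as the last script left them, time stands still between calls to the robot, and variables do not carry over. Pictures are saved under pics/ and viewed, at most 10 in all, crops included, and the job is handed in when it is done.

```bash
ls; mkdir -p pics; python3 - <<'E'
from plant import robot
import cv2,numpy as np
for n in("top","side"):
    f=robot.grab_frame(n); cv2.imwrite(f"pics/{n}0.png",f["image"][:,:,::-1]); np.savez(f"{n}0.npz",**f)
    print(n,f["fx"],f["dist_coeffs"],-f["R"].T@f["t"])
s=robot.sense();print(robot.nose_length,s["t"],s["tcp_rot"],s["opening"])
E
```

```text
pics
top 526.9247509853285 [-0.13521968  0.          0.          0.          0.        ] [ 0.36432965 -0.06442311  1.01816048]
side 407.6994162225484 [0.04245888 0.         0.         0.         0.        ] [ 0.52895877 -0.68424836  0.62002487]
0.011 0.1 [-3.13985378e+00  4.37373835e-05  2.70679919e+00] 0.9994783009843408
```

View pics/top0.png

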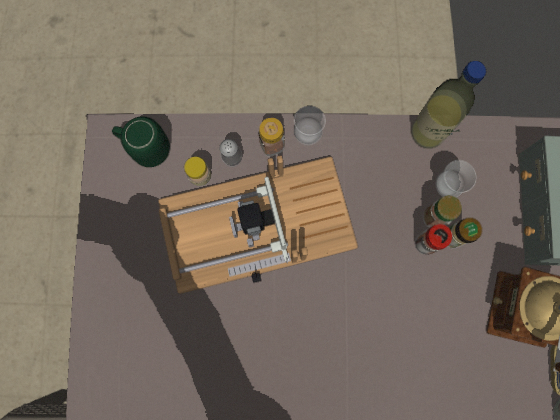

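View pics/side0.png

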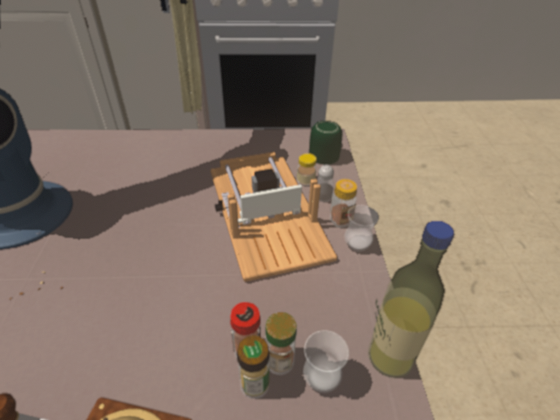

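The top picture shows the guide's base with corners near (160,204), (180,291), (357,247) and (333,156). The grip is at (250,218), the rider at (256,277) and the pointer near (288,262). The side picture confirms the layout.

```bash
cat > h.py <<'E'
import numpy as np,cv2
def cloud(f):
    K=np.array([[f["fx"],0,f["cx"]],[0,f["fy"],f["cy"]],[0,0,1]]);h,w=f["range_z"].shape
    u,v=np.meshgrid(np.arange(w),np.arange(h))
    p=cv2.undistortPoints(np.stack([u,v],-1).reshape(-1,1,2).astype(float),K,np.array(f["dist_coeffs"])).reshape(-1,2)
    z=f["range_z"].reshape(-1,1)
    return ((np.c_[p,np.ones(len(p))]*z-f["t"])@f["R"]).reshape(h,w,3)
def at_h(f,px,h):  # pixel -> world at height h
    K=np.array([[f["fx"],0,f["cx"]],[0,f["fy"],f["cy"]],[0,0,1]])
    p=cv2.undistortPoints(np.array(px,float).reshape(-1,1,2),K,np.array(f["dist_coeffs"])).reshape(-1,2)
    d=np.c_[p,np.ones(len(p))]@f["R"]; c=-f["R"].T@f["t"]
    return c+d*((h-c[2])/d[:,2])[:,None]
E
python3 - <<'E'
from h import *
f=dict(np.load("top0.npz"));P=cloud(f)
cor=at_h(f,[(160,204),(180,291),(357,247),(333,156)],.018);print(cor.round(3))
img=f["image"];hsv=cv2.cvtColor(img,cv2.COLOR_RGB2HSV)
m=np.zeros(P.shape[:2],bool);m[150:300,150:365]=1
print("table z",np.median(P[320:400,400:480,2]))
b=m&(abs(P[...,2]-.018)<.006)
print(b.sum(),np.median(P[b][:,2]))
r=cv2.minAreaRect(P[b][:,:2].astype(np.float32)*1000);print(r,cv2.boxPoints(r))
g=m&(P[...,2]>.097)&(P[...,2]<.112)&(np.arange(560)<275)[None]
g[:200]&=(P[:200,:,2]<0)
r=cv2.minAreaRect(P[g][:,:2].astype(np.float32)*1000);print("grip",g.sum(),r,np.median(P[g][:,2]))
cv2.imwrite("pics/crop.png",cv2.resize(img[195:295,215:315,::-1],(600,600),interpolation=cv2.INTER_CUBIC))
E
```

```text
[[ 0.573  0.176  0.018]
 [ 0.406  0.13   0.018]
 [ 0.491 -0.206  0.018]
 [ 0.672 -0.163  0.018]]
table z -1.2984777022083562e-05
14319 0.017625490560144945
((575.111328125, -3.217620849609375), (298.72784423828125, 355.5941467285156), 14.83837890625) [[ 385.19574  130.39919]
 [ 476.26105 -213.33662]
 [ 765.0269  -136.83443]
 [ 673.9616   206.90138]]
grip 590 ((537.6853637695312, -17.963733673095703), (54.846885681152344, 66.78563690185547), 11.372682571411133) 0.10301016465226295
```

View pics/crop.png

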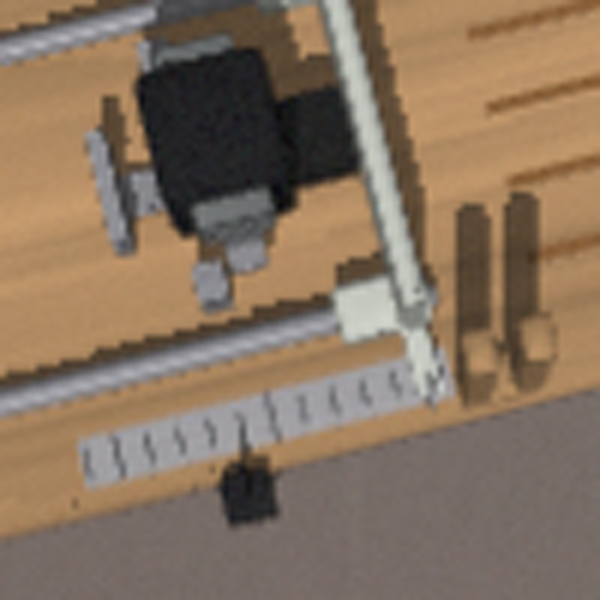

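The enlarged crop shows the rider blade at about (255.5,268) and the pointer at about (287,261) in full-picture pixels. The near button, keepers and flange are also visible. I'll refine the pose, then look with the wrist camera.

```bash
cat >> h.py <<'E'
def pose(f,P):
    hsv=cv2.cvtColor(f["image"],cv2.COLOR_RGB2HSV)
    m=((hsv[...,0]>8)&(hsv[...,0]<22)&(hsv[...,1]>90)&(abs(P[...,2]-.018)<.005)&(P[...,0]<.72)&(P[...,0]>.35)&(abs(P[...,1])<.25)).astype(np.uint8)
    m=cv2.morphologyEx(m,cv2.MORPH_OPEN,np.ones((3,3)))
    n,l,s,_=cv2.connectedComponentsWithStats(m)
    k=1+np.argmax(s[1:,4]);
    return P[l==k]
E
python3 - <<'E'
from h import *
from plant import robot
f=dict(np.load("top0.npz"));P=cloud(f)
B=pose(f,P);r=cv2.minAreaRect(B[:,:2].astype(np.float32)*1000);print(r,cv2.boxPoints(r))
yaw=.25;
g=(P[...,2]>.098)&(P[...,2]<.110)&(f["image"].max(-1)<60);g[:,:225]=0;g[:,275:]=0;g[:190]=0;g[250:]=0
rg=cv2.minAreaRect(P[g][:,:2].astype(np.float32)*1000);print("grip",g.sum(),rg,P[g].mean(0))
w=(P[...,2]>.091)&(P[...,2]<.101)&(f["image"].min(-1)>120);w[:,:255]=0;w[:,300:]=0;w[:170]=0;w[270:]=0
print("plate",w.sum(),cv2.minAreaRect(P[w][:,:2].astype(np.float32)*1000),P[w].mean(0))
E=[np.pi,0,yaw+np.pi/2]
c=rg[0]
robot.goto([c[0]/1000-.02,c[1]/1000,.28],E)
f=robot.grab_frame("wrist");np.savez("w0.npz",**f);cv2.imwrite("pics/w0.png",f["image"][:,:,::-1])
s=robot.sense();print(s["t"],s["tcp_pos"],s["joint_pos"],s["wrist_force"])
E
```

```text
((565.5308837890625, -119.5782470703125), (190.21456909179688, 133.0290985107422), 14.334521293640137) [[ 456.91675   -78.68144 ]
 [ 489.85242  -207.56891 ]
 [ 674.145    -160.47505 ]
 [ 641.20935   -31.587585]]
grip 517 ((536.436279296875, -5.656797409057617), (43.528228759765625, 39.45995330810547), 15.76369857788086) [ 0.53488021 -0.00613464  0.10322972]
plate 277 ((546.7788696289062, -49.0938835144043), (128.9227752685547, 7.168894290924072), 14.860428810119629) [ 0.54503595 -0.04960857  0.09511078]
2.5 [ 0.5166394  -0.00440813  0.27984002] [-0.51458956  0.18060064  0.512544    1.8801125  -0.09880312  1.10583711
  0.28769413] [-0.51009839 -0.33974546  0.10701901]
```

View pics/w0.png

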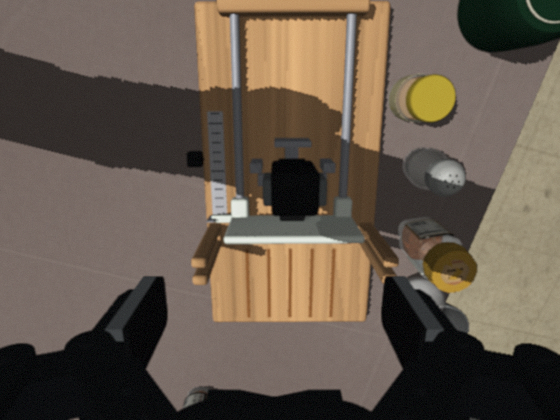

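The wrist view from above is sharp. The rider block is at (195,158), the pointer near (215,218) and the grip at (296,187). I'll enlarge the scale area and refine the yaw.

```bash
python3 - <<'E'
from h import *
f=dict(np.load("w0.npz"));P=cloud(f);img=f["image"]
print(at_h(f,[(197,10),(212,320),(389,10),(366,320)],.018).round(4))
hsv=cv2.cvtColor(img,cv2.COLOR_RGB2HSV)
m=((hsv[...,0]>7)&(hsv[...,0]<22)&(hsv[...,1]>80)&(abs(P[...,2]-.018)<.005))
for nm,sl in(("L",-1),("R",1)):
    pts=[]
    for v in list(range(20,90,3))+list(range(280,318,2)):
        u=np.where(m[v,190:400])[0]+190
        if len(u)>80: pts.append((u[0]-.5 if sl<0 else u[-1]+.5,v))
    W=at_h(f,pts,.018)[:,:2].astype(np.float32)
    l=cv2.fitLine(W,cv2.DIST_HUBER,0,.001,.001).ravel();d=l[:2]*np.sign(l[1]);print(nm,len(pts),"yaw",np.arctan2(-d[0],d[1]),l[2:])
cv2.imwrite("pics/wc.png",cv2.resize(img[135:235,180:260,::-1],(640,800)[:2] if 0 else (480,600),interpolation=cv2.INTER_CUBIC))
E
```

```text
[[ 0.4072  0.1288  0.018 ]
 [ 0.4904 -0.2023  0.018 ]
 [ 0.5855  0.1751  0.018 ]
 [ 0.6733 -0.1554  0.018 ]]
L 43 yaw 0.2574759 [ 0.4453541  -0.02645056]
R 43 yaw 0.25564918 [0.6231465  0.03419961]
```

View pics/wc.png

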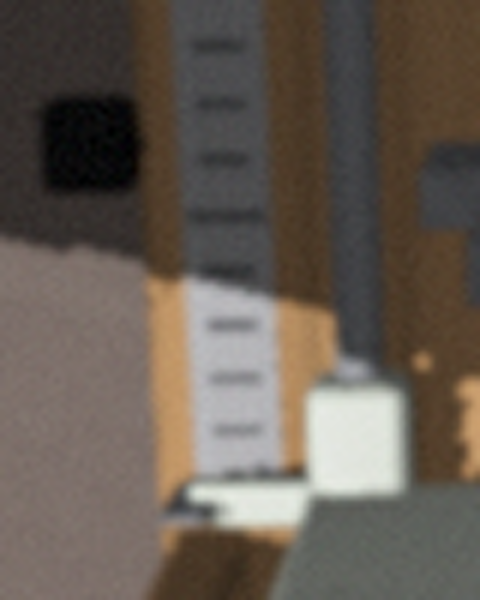

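```bash
cat >> h.py <<'E'
YAW=.2565; EX=np.array([np.cos(YAW),np.sin(YAW)]);EY=np.array([-EX[1],EX[0]])
E
python3 - <<'E'
from h import *
from plant import robot
f=dict(np.load("w0.npz"));P=cloud(f)
cam=-f["R"].T@f["t"];s=robot.sense();dc=cam-s["tcp_pos"];print("cam",cam,"axis",f["R"][2],"off",dc[:2]@EX,dc[:2]@EY,dc[2])
L=np.array([.44535,-.02645]);R=np.array([.62315,.0342]);print("L,R x'",L@EX,R@EX)
for n,px in(("rider",(194.8,158.8)),("ptr",(210.8,219.7)),("arm",(221,218.5))):
    u,v=map(round,px);print(n,P[v,u],at_h(f,px,.041)[0][:2]@np.c_[EX,EY], P[v,u][:2]@np.c_[EX,EY])
for n,c in(("grip",(.5364,-.0057)),("plate",(.5468,-.0491))):print(n,np.array(c)@np.c_[EX,EY])
# camera over middle between pointer and rider
mid=at_h(f,[(202,190)],.041)[0]
f0=f["R"][2]; h=.30
tgt=np.array([*(mid[:2]),.04])-f0/abs(f0[2])*(.27)   # wanted cam position
tc=tgt-dc; tc[2]=max(tc[2],.175); print("tcp target",tc)
robot.goto(tc,[np.pi,0,YAW+np.pi/2])
f=robot.grab_frame("wrist");np.savez("w1.npz",**f);print(robot.sense()["t"],-f["R"].T@f["t"])
u,v=cv2.projectPoints(mid.reshape(1,3),cv2.Rodrigues(f["R"])[0],f["t"],np.array([[f["fx"],0,f["cx"]],[0,f["fy"],f["cy"]],[0,0,1]]),np.array(f["dist_coeffs"]))[0].ravel();print(u,v)
a,b=int(max(0,v-75)),int(max(0,u-75));print(b,a)
i=cv2.convertScaleAbs(f["image"],alpha=1.8);cv2.imwrite("pics/w1.png",cv2.resize(i[a:a+150,b:b+150,::-1],(600,600),interpolation=cv2.INTER_CUBIC))
E
```

```text
cam [0.49835573 0.06956907 0.4108064 ] axis [ 0.07431967 -0.28559683 -0.95546378] off 0.0010822692424404701 0.07619545774789319 0.13096637993059784
L,R x' 0.42406958216226737 0.6114393487115981
rider [ 0.43527268 -0.01007267  0.03130292] [ 0.42036441 -0.11840829] [ 0.41847683 -0.12017034]
ptr [ 0.46534251 -0.06780323  0.0396398 ] [ 0.43296877 -0.1828505 ] [ 0.43291684 -0.18364079]
arm [ 0.47469958 -0.06542467  0.03279544] [ 0.44378549 -0.18156373] [ 0.44257121 -0.18371391]
grip [ 0.51740498 -0.14159638]
plate [ 0.5164543  -0.18621495]
tcp target [ 0.44722661 -0.03098975  0.17903362]
3.1167 [0.42976767 0.0431988  0.31078322]
271.4262867348555 210.6551466822185
196 135
```

View pics/w1.png

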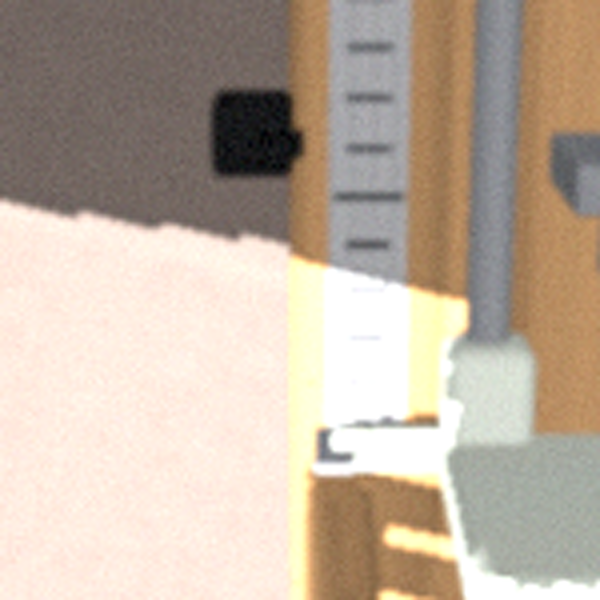

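The rider blade shows at crop (297,143), beside its block. The pointer is a dark face over crop rows 428-462 with a bright top edge near row 467. I'll read both blades numerically, using intensity and depth.

```bash
python3 - <<'E'
from h import *
f=dict(np.load("w1.npz"));P=cloud(f);g=f["image"].mean(-1)
np.set_printoptions(linewidth=200,suppress=True)
def show(us,vs):
    print("u",list(us))
    for v in vs: print(v,g[v,us].astype(int),(P[v,us,2]*1000).round(0).astype(int),((P[v,us][:,:2]@EY)*1000).round(1))
show(range(263,274),range(154,184)); show(range(272,288,2),range(237,259))
E
```

```text
u [263, 264, 265, 266, 267, 268, 269, 270, 271, 272, 273]
154 [59 55 58 61 58 56 62 66 69 72 71] [ 0 -2  0  0 -1 15 17 16 18 17 18] [-113.6 -113.8 -113.6 -113.6 -113.7 -111.4 -111.  -111.2 -110.9 -111.  -110.9]
155 [59 61 57 59 60 62 61 65 70 72 76] [  0  -1   0  -1   0  14  16  15 311  18  18] [-114.3 -114.6 -114.5 -114.5 -114.4 -112.2 -112.  -112.1  -67.2 -111.7 -111.7]
156 [56 56 59 54 57 55 57 64 68 68 71] [ 0  1  1 -1  0 14 16 17 16 17 17] [-115.3 -115.2 -115.1 -115.4 -115.3 -113.2 -112.8 -112.7 -112.7 -112.5 -112.6]
157 [40 39 40 40 46 55 61 65 70 71 74] [19 17 18 18  0 16 16 16 16 17 17] [-113.1 -113.4 -113.3 -113.3 -116.1 -113.6 -113.5 -113.5 -113.5 -113.3 -113.4]
158 [19 22 13 20 30 41 54 62 69 70 76] [23 23 22 24 20 17 16 17 17 17 17] [-113.2 -113.2 -113.4 -113.1 -113.7 -114.2 -114.3 -114.2 -114.3 -114.3 -114.3]
159 [14 14 15  8 15 27 53 63 68 72 75] [26 26 24 25 25 22 16 17 16 17 18] [-113.5 -113.6 -113.8 -113.6 -113.7 -114.2 -115.2 -115.1 -115.2 -115.  -114.9]
160 [ 6 12 16  7 15 23 46 61 66 71 71] [25 25 27 25 27 26 16 16 18 17 16] [-114.4 -114.4 -114.2 -114.4 -114.2 -11
[... 5618 characters left out ...]
1 103] [23 23 24 24 23 23 23 22] [-193.7 -193.4 -193.2 -193.2 -193.8 -193.8 -193.6 -194.2]
254 [133  92  83  86  85  85  76  75] [24 25 25 25 24 23 26 24] [-194.  -193.5 -193.6 -193.5 -194.2 -194.3 -193.3 -194.1]
255 [141  97  71  65  68  69  66  75] [26 26 27 27 27 26 27 26] [-194.  -194.2 -193.5 -193.6 -193.6 -193.9 -193.7 -194. ]
256 [143  92  66  66  67  66  65  71] [26 28 29 29 29 29 30 28] [-195.  -193.9 -193.6 -193.4 -193.5 -193.4 -193.3 -194.3]
257 [133  83  70  68  68  68  67  67] [28 30 31 31 31 31 30 30] [-195.  -194.1 -193.6 -193.8 -193.5 -193.7 -194.1 -194.3]
258 [130  82  70  66  67  65  64  60] [29 33 32 32 33 34 33 32] [-195.4 -193.5 -194.  -193.9 -193.8 -193.3 -193.6 -193.9]
```

Both blade faces that look toward +y read cleanly at z = 41 mm. The rider face is at y' = -120.35 mm and the pointer face at -183.55 mm, so the required travel is 63.2 mm. That lies within the 35 to 75 mm range, and the blades are equally thick. Next I'll pinch the grip.

```bash
cat >> h.py <<'E'
def W(x,y,z): return [*(x*EX+y*EY),z]
def st(robot,m=""):
    s=robot.sense();p=np.array(s["tcp_pos"]);F=np.array(s["wrist_force"])
    print(m,"t%.2f"%s["t"],"x' %.4f y' %.4f z %.4f"%(p[:2]@EX,p[:2]@EY,p[2]),"F'",(F[:2]@EX).round(1),(F[:2]@EY).round(1),F[2].round(1),"op %.3f gf %.1f"%(s["opening"],s["gripper_force"]));return s
E
python3 - <<'E'
from h import *
from plant import robot
robot.goto(W(.5177,-.140,.16),[np.pi,0,YAW+np.pi/2]);st(robot,"above")
c=robot.move_straight(W(.5177,-.140,.075),vel=.08,contact_N=8);st(robot,f"down {c}")
if not c:
    robot.grip(.40,30);robot.sleep(.2);st(robot,"pinched")
    f=robot.grab_frame("wrist");np.savez("w2.npz",**f);cv2.imwrite("pics/w2.png",f["image"][:,:,::-1])
E
```

```text
above t3.58 x' 0.5199 y' -0.1398 z 0.1605 F' 0.1 -0.4 0.6 op 1.000 gf 0.0
down False t4.80 x' 0.5181 y' -0.1401 z 0.0755 F' -0.0 0.1 -0.3 op 1.002 gf 0.0
pinched t5.47 x' 0.5169 y' -0.1400 z 0.0758 F' -5.5 1.7 8.7 op 0.485 gf 32.2
```

View pics/w2.png

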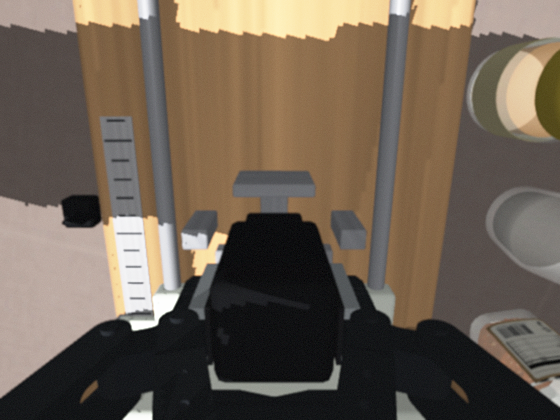

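The opening of 0.485 (about 41 mm) means both buttons are fully in. The picture shows the teeth drawn in clear of the keepers, the rider at (80,210) and the pointer at (133,316). Now I'll draw the plate.

```bash
python3 - <<'E'
from h import *
from plant import robot
x=.517;z=.0755;y0=-.140
c=robot.move_straight(W(x,y0+.030,z),vel=.05,contact_N=25);st(robot,f"30 {c}")
if not c:
    c=robot.move_straight(W(x,y0+.097,z),vel=.05,contact_N=25);robot.sleep(.2);st(robot,f"97 {c}")
f=robot.grab_frame("wrist");np.savez("w3.npz",**f);cv2.imwrite("pics/w3.png",f["image"][:,:,::-1])
E
```

```text
30 False t6.27 x' 0.5169 y' -0.1095 z 0.0759 F' -3.4 -0.2 6.8 op 0.491 gf 32.2
97 False t7.96 x' 0.5168 y' -0.0430 z 0.0758 F' -1.9 -2.9 5.7 op 0.490 gf 32.1
```

View pics/w3.png

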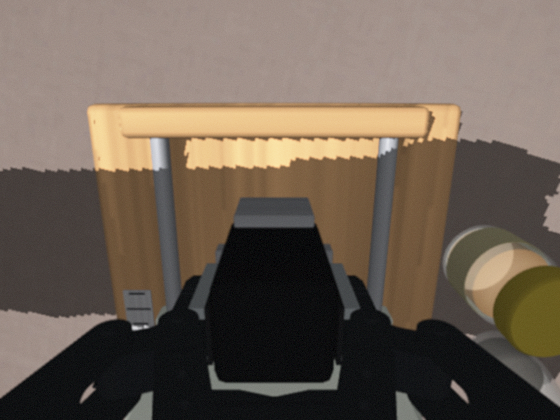

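The grip now bears on the flange, which is hidden right against it, and the pointer has come along to (138,328). I'll measure the plate position from depth, then push back.

```bash
cat >> h.py <<'E'
def blade(f,xlo,xhi,ylo,yhi):
    "y' of the +y face of an upright blade from depth points z 28..38 mm"
    P=cloud(f);a=P[...,:2]@EX;b=P[...,:2]@EY
    m=(a>xlo)&(a<xhi)&(b>ylo)&(b<yhi)&(P[...,2]>.0335)&(P[...,2]<.0395)
    return m.sum(),np.median(b[m]) if m.any() else None,np.ptp(b[m]) if m.any() else None
E
python3 - <<'E'
from h import *
PX=(.428,.438)
for n in("w1","w2","w3"):
    f=dict(np.load(n+".npz"));print(n,blade(f,*PX,-.2,-.06),"rider",blade(f,.405,.425,-.13,-.11))
E
```

```text
w1 (np.int64(64), np.float64(-0.19324883668627152), np.float64(0.011379124540437657)) rider (np.int64(27), np.float64(-0.12040942976739591), np.float64(0.002025332909532329))
w2 (np.int64(0), None, None) rider (np.int64(82), np.float64(-0.12045673658270654), np.float64(0.0025362584110062564))
w3 (np.int64(0), None, None) rider (np.int64(13), np.float64(-0.120602474561892), np.float64(0.0019422910070829302))
```

```bash
python3 - <<'E'
from h import *
np.set_printoptions(linewidth=220,suppress=True)
for n,vs in(("w2",range(308,326,2)),("w3",range(316,340,2))):
    f=dict(np.load(n+".npz"));P=cloud(f)
    us=range(122,150,4)
    for v in vs: print(n,v,(P[v,us,2]*1000).round(0),(P[v,us][:,:2]@EX*1000).round(0),(P[v,us][:,:2]@EY*1000).round(1))
E
```

```text
w2 308 [18. 19. 18. 19. 17. 17. 19.] [429. 432. 433. 436. 438. 440. 443.] [-181.7 -181.3 -181.8 -181.  -182.3 -182.  -181. ]
w2 310 [17. 18. 19. 19. 18. 18. 18.] [428. 431. 434. 436. 438. 440. 443.] [-183.8 -183.3 -182.6 -182.4 -182.8 -183.1 -182.9]
w2 312 [19. 19. 18. 18. 18. 18. 18.] [429. 431. 433. 435. 438. 441. 443.] [-183.9 -184.  -184.3 -184.6 -184.4 -184.1 -184.5]
w2 314 [18. 18. 18. 19. 19. 19. 17.] [428. 431. 433. 436. 438. 441. 442.] [-186.  -185.7 -185.6 -185.  -185.1 -185.1 -186. ]
w2 316 [28. 27. 26. 27. 27. 28. 27.] [433. 435. 437. 439. 441. 444. 446.] [-180.7 -180.9 -181.5 -181.4 -181.3 -180.8 -181.4]
w2 318 [30. 29. 29. 30. 29. 29. 29.] [434. 436. 438. 440. 442. 444. 447.] [-180.6 -181.  -180.9 -180.7 -180.8 -181.1 -180.8]
w2 320 [112.  30.  30.  32.  31.  30.  31.] [472. 436. 438. 441. 443. 445. 447.] [-127.4 -181.5 -181.5 -180.3 -180.7 -181.5 -180.9]
w2 322 [113. 113.  33.  32.  31.  32.  33.] [473. 474. 439. 441. 443. 446. 448.] [-127.  -127.4 -181.3 -181.5 -182.1 -181.4 -181.2]
w2 324 [114. 114. 113.  31.  32.  31.  32.] [473. 474. 475. 441. 443. 445. 448.] [-127
[... 831 characters left out ...]
 475. 477. 434. 436. 440. 478.] [-30.2 -30.  -29.8 -98.3 -99.  -97.7 -35.6]
w3 330 [117. 117. 117. 109. 109. 109. 110.] [474. 476. 477. 474. 476. 477. 479.] [-30.4 -30.3 -30.2 -35.6 -35.4 -35.6 -35. ]
w3 332 [119. 118. 117. 112. 112. 112. 111.] [476. 476. 477. 476. 477. 478. 479.] [-29.1 -29.9 -30.6 -34.1 -34.6 -34.6 -35.2]
w3 334 [120. 119. 117. 113. 113. 111. 111.] [476. 476. 477. 476. 477. 478. 479.] [-29.5 -30.1 -31.3 -34.4 -34.4 -35.7 -35.8]
w3 336 [119. 119. 117. 112. 113. 114. 113.] [475. 476. 476. 475. 477. 479. 480.] [-30.7 -30.4 -32.3 -36.1 -35.1 -34.3 -34.9]
w3 338 [120. 120. 117. 115. 113. 114. 114.] [476. 477. 477. 477. 477. 479. 480.] [-30.5 -30.7 -32.6 -34.5 -35.8 -34.9 -34.8]
```

```bash
cat >> h.py <<'E'
def plate_y(f):
    "y' of the plate's -y face, side camera"
    P=cloud(f);a=P[...,:2]@EX;b=P[...,:2]@EY
    o=[]
    for lo,hi in((.459,.485),(.55,.575)):
        m=(a>lo)&(a<hi)&(b>-.21)&(b<-.06)&(P[...,2]>.068)&(P[...,2]<.09)&(f["image"].min(-1)>60)
        m=cv2.morphologyEx(m.astype(np.uint8),cv2.MORPH_OPEN,np.ones((3,3)))>0
        o.append((int(m.sum()),np.median(b[m]).round(4),np.std(b[m]).round(4)) if m.any() else None)
    return o
E
python3 - <<'E'
from h import *
from plant import robot
f=robot.grab_frame("side");np.savez("side1.npz",**f)
for n in("side0","side1"): print(n,plate_y(dict(np.load(n+".npz"))))
E
```

```text
side0 [(98, np.float64(-0.1896), np.float64(0.001)), (87, np.float64(-0.1898), np.float64(0.0011))]
side1 [(95, np.float64(-0.1069), np.float64(0.0013)), (77, np.float64(-0.1074), np.float64(0.0012))]
```

The plate has travelled 82.6 mm, so the pointer is about 19 mm beyond the rider. Now I'll push back in two stages, stopping short first to measure.

```bash
python3 - <<'E'
from h import *
from plant import robot
x=.517;z=.0755
robot.move_straight(W(x,-.140+.0662,z),vel=.04,contact_N=25);robot.sleep(.2);st(robot,"66.2")
f=robot.grab_frame("side");print(plate_y(f))
f=robot.grab_frame("wrist");np.savez("w4.npz",**f)
P=cloud(f);a=P[...,:2]@EX;b=P[...,:2]@EY
for n,lo,hi in(("ptr",.427,.438),("rider",.412,.4255)):
    m=(a>lo)&(a<hi)&(b<-.10)&(b>-.135)&(P[...,2]>.0335)&(P[...,2]<.0395);print(n,m.sum(),np.median(b[m]) if m.any() else 0)
m=(a>.442)&(a<.450)&(b<-.10)&(b>-.14)&(P[...,2]>.025)&(P[...,2]<.0305);print("arm +y face",m.sum(),np.median(b[m]) if m.any() else 0)
E
```

```text
66.2 t9.18 x' 0.5169 y' -0.0720 z 0.0759 F' -4.5 1.9 6.9 op 0.489 gf 32.2
[(91, np.float64(-0.1219), np.float64(0.0012)), (76, np.float64(-0.1218), np.float64(0.001))]
ptr 0 0
rider 0 0
arm +y face 54 -0.1131196107456428
```

All the measurements agree: the TCP moved 68.0 mm, the side camera gives 67.8 mm and the wrist camera 67.8 mm. The remaining push is about 4.7 mm.

```bash
python3 - <<'E'
from h import *
from plant import robot
x=.517;z=.0755;goal=-.140+.0632;cmd=goal+.0018
for k in range(4):
    robot.move_straight(W(x,cmd,z),vel=.02,contact_N=25);robot.sleep(.3)
    s=st(robot,f"cmd {cmd:.4f}");y=np.array(s["tcp_pos"])[:2]@EY
    e=y-goal
    if e<.0005:break
    cmd-=e*.7
f=robot.grab_frame("side");print(plate_y(f))
f=robot.grab_frame("wrist");np.savez("w5.npz",**f)
P=cloud(f);a=P[...,:2]@EX;b=P[...,:2]@EY
m=(a>.442)&(a<.450)&(b<-.10)&(b>-.14)&(P[...,2]>.025)&(P[...,2]<.0305);print("arm +y face",m.sum(),np.median(b[m]))
E
```

```text
cmd -0.0750 t9.82 x' 0.5169 y' -0.0728 z 0.0759 F' -3.4 3.1 8.9 op 0.487 gf 32.2
cmd -0.0778 t10.42 x' 0.5169 y' -0.0758 z 0.0759 F' -4.2 1.6 8.1 op 0.490 gf 32.2
cmd -0.0785 t10.97 x' 0.5169 y' -0.0762 z 0.0759 F' -2.9 3.3 8.9 op 0.490 gf 32.3
cmd -0.0789 t11.52 x' 0.5169 y' -0.0765 z 0.0759 F' -3.4 3.0 8.2 op 0.493 gf 32.3
[(92, np.float64(-0.1264), np.float64(0.0011)), (82, np.float64(-0.1263), np.float64(0.0011))]
arm +y face 59 -0.11754806663512964
```

The side camera gives 63.3 mm of travel and the wrist camera 63.35 mm, against a target of 63.2 mm. I'll release and retreat straight up, then check from the earlier viewpoint.

```bash
python3 - <<'E'
from h import *
from plant import robot
robot.grip(1.0);robot.sleep(.2);s=st(robot,"open")
p=np.array(s["tcp_pos"])
robot.move_straight([p[0],p[1],.18],vel=.1);st(robot,"up")
robot.goto([.447-.002,-.031+.008,.179],[np.pi,0,YAW+np.pi/2]);robot.sleep(.2)
f=robot.grab_frame("wrist");np.savez("w6.npz",**f);st(robot)
P=cloud(f);a=P[...,:2]@EX;b=P[...,:2]@EY
for n,lo,hi in(("ptr",.430,.436),("rider",.412,.424)):
    m=(a>lo)&(a<hi)&(b<-.10)&(b>-.1265)&(P[...,2]>.033)&(P[...,2]<.0395);print(n,m.sum(),np.median(b[m]) if m.any() else 0,b[m].std())
g=robot.grab_frame("side");print(plate_y(g))
i=f["image"][80:280,180:380,::-1];cv2.imwrite("pics/w6.png",cv2.resize(i,(600,600),interpolation=cv2.INTER_CUBIC))
# grip +y face vs plate gap
m=(abs(a-.517)<.015)&(P[...,2]>.07)&(P[...,2]<.1)&(b>-.1)&(b<-.03);print("grip +y face",m.sum(),np.median(b[m]) if m.any() else 0)
f1=dict(np.load("w1.npz"));P=cloud(f1);a=P[...,:2]@EX;b=P[...,:2]@EY
m=(abs(a-.517)<.015)&(P[...,2]>.07)&(P[...,2]<.1)&(b>-.16)&(b<-.1);print("at start",m.sum(),np.median(b[m]) if m.any() else 0)
E
```

```text
open t12.32 x' 0.5170 y' -0.0790 z 0.0755 F' 0.3 -0.3 0.3 op 0.995 gf 0.0
up t13.52 x' 0.5165 y' -0.0789 z 0.1794 F' -0.7 0.8 0.3 op 0.999 gf 0.0
 t14.28 x' 0.4254 y' -0.1347 z 0.1789 F' -0.3 0.0 0.2 op 0.996 gf 0.0
ptr 19 -0.12007519154878364 0.0011997822675496046
rider 30 -0.1203786576213716 0.0006702985397034809
[(95, np.float64(-0.1261), np.float64(0.0011)), (80, np.float64(-0.1265), np.float64(0.0013))]
grip +y face 74 -0.05659753798147734
at start 551 -0.1195819486429035
```

View pics/w6.png

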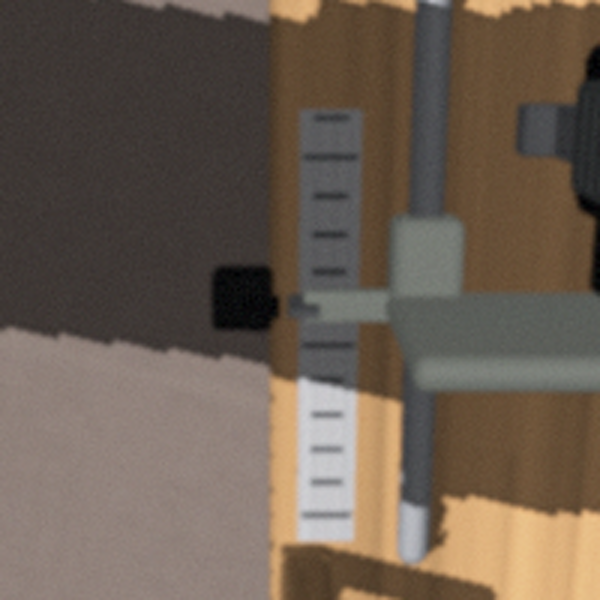

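The pointer, at crop (300,303), is level with the rider blade at (275,300), and depth puts them within 0.3 mm of each other. The grip face has moved 63.0 mm and the plate 63.3 mm, so the grip sits against the buffer.

```bash
python3 -c "
from plant import robot
print(robot.close_job())"
```

```text
the job is handed in; nothing more can be done
None
```

I drew the gauge plate about 19 mm past the rider, then pushed it back until the pointer was level with it (about 0.3 mm off by depth). I let go with the grip against the buffer and handed the job in at about 14 s; the rider did not move, and nothing touched the things around the guide.

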